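# Pry up the printer base and shim its front foot

## Robot

A 6-joint arm with a two-finger parallel gripper is mounted at the origin on the work surface. World frame = base frame: x ahead of the robot, y to its left, z up, the work surface at z = 0. Lengths are in m, angles in degrees, forces in N, time in s.
With the tool pointing down it reaches from about 0.25 to 0.725 m from the base axis. Payload 9.7 kg.
Tool frame: the origin (TCP) lies at the very end of the fingers, on their centre line; the grasp point (between the pads) lies 19 mm behind it (bot.grip_depth is the distance from the TCP to the grasp point, in m); z points along the fingers, y is the direction in which the jaws open and shut (so a half turn about z gives the same grasp; the last joint's range is limited). The gripper opens to 85 mm and grips with 20 to 120 N. Pads are 22 mm wide; open, the fingers measure 114 mm over their backs; the gripper's body (76 mm by 85 mm) begins 54 mm behind the grasp point. The pads swing forward as they close: fully open they stand 13 mm farther back than shut.
Start: joints at [-67.323, 4.979, 10.078, 95.1, 0, 90], TCP at [0.212, -0.507, 0.231] pointing down, gripper open.
Joint ranges: [-179.16, 179.16], [-48.56, 103.87], [-65.8, 70.77], [-126.05, 130.52], [-82.76, 87.17], [-180, 180]. Speed limits (degrees/s): [127.2, 127.2, 147.25, 180, 180, 180].

## Interface

Orientations are given as [roll, pitch, yaw] about the fixed x, y, z axes, in that order (R = Rz(yaw) Ry(pitch) Rx(roll)).
In Python, from workcell import telemetry, optics, order, bot gives the robot as it stands. The module is installed in compiled form; this text tells all that it offers.
- The arm moves only by the shell command python3 -m inch 'ROWS' [FORCE]. ROWS is JSON, a list of rows, each a list of 7 numbers: the shift along the tool's x, y, z in m, then the turn, a rotation vector about the tool's x, y, z in rad, then the closure, from 0 (fully open) to 1 (shut). In form: [[tx, ty, tz, rx, ry, rz, grip], ...]. A call has 1 to 12 rows; each row is the pose to reach, as a shift and turn from the pose commanded when the call began, along the tool's axes at that moment; what a row does not reach only later rows make up. A row lasts 1/12 s, in which the tool goes at most 41.7 mm and 7.16 degrees, less where a joint would pass 70% of its speed; a pose out of reach is approached as far as the arm can. A call with a gripper value outside its range is refused whole. The fingers move at their own pace and stop on an object; FORCE is the grip in N (left out, the last holds). Time passes only in rows, so rows that repeat a pose let the fingers close. It gives the time, the measured TCP pose, the force and the opening at its end, in the units of the state.
- telemetry.get_obs(): the state, without advancing time (a new reading comes with each control period).
- optics.camera(name): name is "scene" or "top" or "wrist"; returns (picture, depth): 400x640x3 uint8, red, green, blue; 400x640 float32, m along the optical axis (not along the pixel's ray), 0 where there is no reading.
- optics.camera_info(name): a dict with "camera_matrix" (3x3 intrinsics, pixels), "k1" (the pictures are not rectified: a ray, as slopes to the right and down, at radius r is drawn at 1 + k1 r^2 times it, then the intrinsics apply), "xyz" and "attitude" of the camera in the world; the wrist camera has in their place "mount" (4x4, takes a point from camera to tool coordinates, whose origin is the TCP and whose axes are the flange's). Camera axes: x right, y down, z forward; pixel columns grow to the right and rows downward; lengths in m; the calibration is good to about 2 mm. A picture is of the moment at which its call begins: read the wrist's pose just before it. camera_info takes no time and is no camera call.
- order.job_done(): hands the job in, once; it reports no verdict.
The state is a dict: "time": time; "q": joint angles; "qd": joint speeds; "joint_efforts": joint torques, N m; "ee_pos": TCP position; "tcp_rot": TCP orientation; "wrist_force": force on the tool from outside, world axes, zero at the start; "torque": the same for the moment, N m; "opening": finger opening in m.
Only numpy, scipy, OpenCV 4.12 (cv2) and the standard library are available. Lean on these libraries where they do the work, as an engineer would, in place of code of your own. Each camera call takes 0.05 s, during which the arm holds its last target. There are 200 camera calls.

## Task

The printer base rocks low at the front: lay the pry bar over the fulcrum block with its toe under the front edge of the base plate, press the handle down until the bar rests on the bench and holds the printer up, and slide the steel shim squarely under the raised front foot so that the whole foot stands over the plate. Then raise the bar's handle to let the printer down gently onto the shim, draw the bar out and lay it flat on the bench clear of the printer and the fulcrum block; do not disturb the spool or the bottle.

Things in the scene. Friction and masses are not known exactly. Their poses are not given: they have to be found in the camera images.
- front_edge (a point): Middle of the lower front edge of the printer's base plate, 32 mm above the bench: the edge to pry under. +x to the printer's rear, +y its left, z up. The low grey 3D-printer base (cover off, 3 kg) has a plate 12 mm thick, 260 wide (y -130..130), 280 deep; bed and rails (95 mm high, carriage 147) start 105 mm behind the edge. About 13 N rests here; stiff rear feet add 4 N against motion either way.
- front_foot (a point): Centre of the underside of the round rubber front foot (36 mm across, 32 tall), 25 mm in front of and 50 mm left of front_edge, under an ear of the plate, 50 mm wide, that juts 55 mm out from the edge; same axes. The front tips up about the rear feet, 285 mm behind this point, and sinks back. 0 high at the start, about 12 mm with the bar pressed fully down.
- ridge (a point): Top of the rounded ridge (at mid-length) of the dark steel fulcrum block, fixed to the bench right of the ear, ridge 30 mm in front of the front edge. The ridge is a 12 mm radius cylinder along y, 60 mm long, its top 28 mm above the bench; the block under it is 32 x 60 x 16 mm. x axis parallel to the printer's.
- bar_grip (a point): Balance point of the steel pry bar (200 mm long, 0.9 kg), half-way up its handle, 14 mm above the flat underside. x along the bar to the toe, y across, z up. Handle 30 wide, 28 high, from 72 mm behind to 43 mm ahead of this point; then the flat blade, 24 wide, 7 thick, flush with the underside, toe 128 mm ahead.
- bar_toe (a point): Middle of the toe end of the bar's blade (7 mm thick), bar's axes. To pry, the toe lies 45 mm beyond the ridge, 15 mm under the plate; it goes in with the handle raised about 20 degrees. Pressed until the handle's end touches the bench (sloping 10 degrees the other way), the bar stays down by its own weight and holds the printer up.
- shim_grip (a point): Grip point on the handle of the shim, 57 mm above its underside. x towards the plate's front end (goes in first), z up. The shim: steel plate 80 x 60 x 7 mm, 24 to 104 mm ahead of this point, with a flat black handle, 30 wide, 8 thick, 88 long, rising from its rear end, leaning 30 degrees back (to -x). 0.3 kg. Pinch across the 8 mm, fingers pointing down along the handle.
- shim_seat (a point): Point on the top face of the shim plate, on its midline, 32 mm behind its front end (72 mm ahead of and 50 mm below shim_grip), where the centre of the foot should stand; shim's axes.
- spool: Grey filament spool lying flat, 150 mm across, 56 mm high; bystander. Origin at the centre of its underside.
- bottle: White bottle, 68 mm across, 170 mm high; bystander. Origin at the centre of its underside.

How it is judged:
By the outcome, as a careful person would: the job done as asked, in the order asked, and still so for the second after the job is handed in, with the robot touching nothing.
It also fails if it takes over 72 s, if anything falls off the work surface, if the arm or the gripper's body presses on something with over 40 N, if the wrist force passes 120 N, or if a joint passes its speed limit or range.

## Working session

There is one attempt and no reset: what is moved stays moved. The work goes in short steps, Python scripts to look and compute and a shell command to move; the robot and the scene stay as the last step left them, time stands still between calls to the robot, and variables do not carry over. Pictures are saved under pics/ and viewed, about 8 in all and at most 12, crops included, and the job is handed in when it is done.

```bash
mkdir -p pics && cat > h.py <<'E'
import numpy as np, cv2
from scipy.spatial.transform import Rotation as R
from workcell import telemetry, optics, order, bot
def shot(name,fn=None):
    o=telemetry.get_obs(); im,d=optics.camera(name); ci=optics.camera_info(name)
    if fn: cv2.imwrite('pics/'+fn,im[:,:,::-1])
    K=np.array(ci['camera_matrix'])
    if 'mount' in ci:
        M=np.array(ci['mount']); T=np.eye(4); T[:3,:3]=R.from_euler('xyz',o['tcp_rot'],degrees=True).as_matrix(); T[:3,3]=o['ee_pos']; T=T@M
    else:
        T=np.eye(4); a=np.array(ci['attitude'])
        T[:3,:3]=a if a.shape==(3,3) else R.from_euler('xyz',a,degrees=True).as_matrix(); T[:3,3]=ci['xyz']
    return im,d,(K,ci['k1'],T)
def ray(c,u,v):
    K,k1,T=c
    p=cv2.undistortPoints(np.array([[[u,v]]],float),K,np.array([k1,0,0,0,0.]))[0,0]
    return T[:3,3],T[:3,:3]@np.array([p[0],p[1],1.])
def onz(c,u,v,z):
    o,d=ray(c,u,v); return o+d*(z-o[2])/d[2]
def proj(c,P):
    K,k1,T=c; p=np.linalg.inv(T)@np.append(P,1); x=p[:2]/p[2]; x=x*(1+k1*(x@x)); return K[:2,:2]@x+K[:2,2]
def cloud(d,c):
    K,k1,T=c; v,u=np.mgrid[:400,:640]
    p=cv2.undistortPoints(np.stack([u,v],-1).reshape(-1,1,2).astype(float),K,np.array([k1,0,0,0,0.])).reshape(400,640,2)
    P=np.dstack([p*d[...,None],d]); return P@T[:3,:3].T+T[:3,3]
E
python3 - <<'E'
from h import *
o=telemetry.get_obs(); print(o)
for n in ['scene','top']:
    im,d,c=shot(n,n+'0.png'); print(n,optics.camera_info(n)); np.savez(n+'0.npz',im=im,d=d,P=cloud(d,c))
print(optics.camera_info('wrist'))
E
```

```text
{'time': 0.0, 'q': array([-6.73216038e+01,  5.01042470e+00,  1.00332920e+01,  9.50988359e+01,
       -2.72735927e-03,  8.99999118e+01]), 'qd': array([ 0.00221586, -0.00995561, -0.04886448, -0.00161438, -0.05126393,
        0.04571834]), 'joint_efforts': array([-2.16901281e-03, -5.20391786e+01,  4.64801645e+01,  1.63828785e-02,
        7.34438277e-05,  4.97293769e-06]), 'ee_pos': array([ 0.21195507, -0.50726721,  0.23057914]), 'tcp_rot': array([-1.79924031e+02,  2.72723993e-03,  2.26784880e+01]), 'wrist_force': array([ 0.19497968, -0.34458318,  0.22771497]), 'torque': array([0.03395573, 0.02799091, 0.03025556]), 'opening': 0.08547871371218341}
scene {'camera_matrix': array([[373.87090733,   0.        , 312.81172195],
       [  0.        , 373.87090733, 199.87537324],
       [  0.        ,   0.        ,   1.        ]]), 'k1': -0.00023537168933755563, 'xyz': array([0.98801318, 0.28407296, 0.87836022]), 'attitude': array([-146.15232748,   -0.81361454,  121.70013847])}
top {'camera_matrix': array([[421.2569283 ,   0.        , 314.50381885],
       [  0.        , 421.2569283 , 202.29542003],
       [  0.        ,   0.        ,   1.        ]]), 'k1': -0.009899742216990878, 'xyz': array([ 0.37985806, -0.00168334,  1.0899952 ]), 'attitude': array([-172.3491336 ,    1.01012158,  -89.70449036])}
{'camera_matrix': array([[332.07655279,   0.        , 319.38273577],
       [  0.        , 332.07655279, 204.10277062],
       [  0.        ,   0.        ,   1.        ]]), 'k1': -0.02242055849780259, 'mount': array([[-5.60329510e-04, -9.54557279e-01, -2.98026990e-01,
         7.73248961e-02],
       [ 9.99999290e-01, -2.21401656e-04, -1.17099646e-03,
         2.82512857e-04],
       [ 1.05179952e-03, -2.98027434e-01,  9.54556726e-01,
        -1.41117774e-01],
       [ 0.00000000e+00,  0.00000000e+00,  0.00000000e+00,
         1.00000000e+00]])}
```

View pics/top0.png

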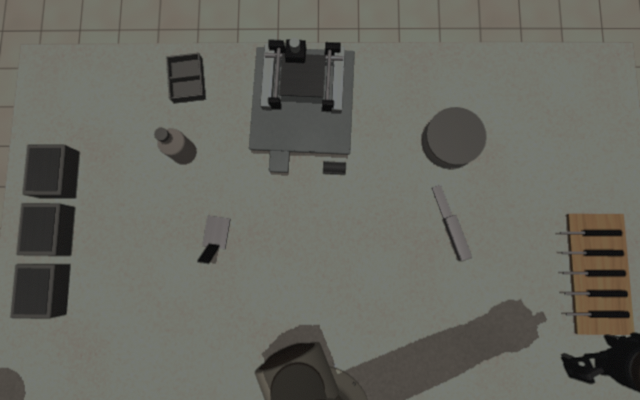

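View pics/scene0.png

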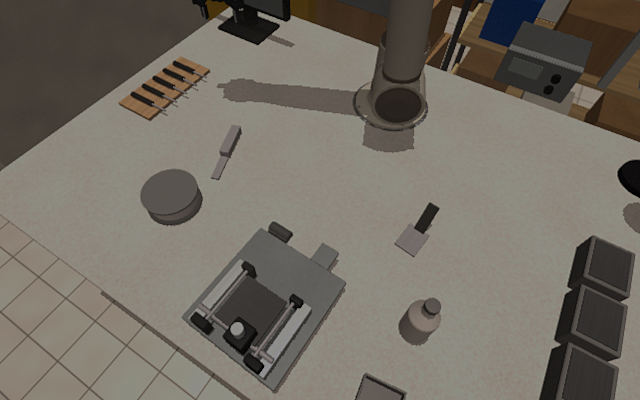

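The top view shows the printer plate's front edge at about v=152 (u 250–350), the ear at (279,162), the fulcrum at (334,167), and the bar from toe (437,187) to handle end (464,258). It also shows the shim plate at (217,230) with its handle at (208,253), the spool at (455,137) and the bottle at (172,143). The scene view agrees.

```bash
python3 - <<'E'
from h import *
z=np.load('top0.npz'); P=z['P']; im=z['im']
_,_,c=shot('top')
def reg(u0,u1,v0,v1,z0,z1):
    m=np.zeros((400,640),bool); m[v0:v1,u0:u1]=1
    return m&(P[...,2]>z0)&(P[...,2]<z1)
print('bench z',np.median(P[200:300,260:400,2]))
for n,a in dict(plate=(235,365,30,180,.03,.06),ear=(262,295,153,180,.03,.06),ridge=(318,352,155,182,.01,.05),bar=(425,480,175,270,.003,.05),handle=(425,480,175,270,.02,.05),shimplate=(190,240,205,275,.004,.015),shimh=(190,240,205,275,.02,.12),spool=(410,500,95,180,.04,.08)).items():
    m=reg(*a).astype(np.uint8); cs,_=cv2.findContours(m,0,2); k=max(cs,key=cv2.contourArea)
    zz=np.median(P[m>0][:,2]); r=cv2.minAreaRect(k); b=cv2.boxPoints(r)
    print(n,m.sum(),'z',zz.round(4),P[m>0][:,2].max().round(3)); print(np.round([onz(c,*p,zz)[:2] for p in b],4).tolist())
big=cv2.resize(im[140:280,180:490],None,fx=2.5,fy=2.5,interpolation=2)
cv2.imwrite('pics/crop.png',cv2.convertScaleAbs(big[:,:,::-1],alpha=1.7))
E
```

```text
bench z 0.00030641941286302377
plate 6870 z 0.0439 0.06
[[0.6007, 0.1879], [0.9362, 0.1821], [0.9222, -0.0852], [0.5894, -0.0685]]
ear 387 z 0.0438 0.049
[[0.6469, 0.1343], [0.6469, 0.0832], [0.5976, 0.0825], [0.5975, 0.1333]]
ridge 286 z 0.0243 0.031
[[0.5985, -0.0021], [0.6312, -0.0037], [0.6281, -0.0619], [0.5955, -0.0601]]
bar 1307 z 0.0099 0.035
[[0.5624, -0.2797], [0.5788, -0.3242], [0.3853, -0.3864], [0.3696, -0.3428]]
handle 574 z 0.0279 0.035
[[0.4829, -0.3084], [0.4943, -0.3385], [0.3853, -0.3749], [0.3742, -0.3451]]
shimplate 745 z 0.0072 0.014
[[0.4112, 0.3087], [0.4929, 0.2996], [0.4839, 0.2378], [0.4025, 0.2474]]
shimh 226 z 0.0565 0.084
[[0.3722, 0.3064], [0.4205, 0.2779], [0.4052, 0.2522], [0.357, 0.2809]]
spool 2736 z 0.0559 0.062
[[0.6907, -0.2354], [0.7975, -0.3415], [0.687, -0.4424], [0.5831, -0.3366]]
```

View pics/crop.png

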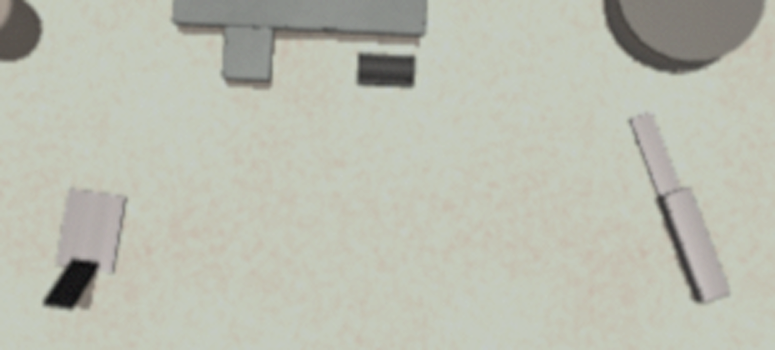

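```bash
python3 - <<'E'
from h import *
z=np.load('top0.npz'); P=z['P']; _,_,c=shot('top')
def line(us,z0,z1,v0,v1,zz,last=True):
    pts=[]
    for u in us:
        r=[v for v in range(v0,v1) if z0<P[v,u,2]<z1]
        if r: pts.append(onz(c,u,(max(r)+.5) if last else min(r)-.5,zz)[:2])
    pts=np.array(pts); a=np.polyfit(pts[:,1],pts[:,0],1); return a,np.std(pts[:,0]-np.polyval(a,pts[:,1])),pts
for us in [list(range(253,268))+list(range(293,348))]:
    a,s,p=line(us,.036,.052,120,160,.044); print('front x=a*y+b',a,s,'yaw',-np.degrees(np.arctan(a[0])))
# plate left/right at row 135, ear sides at row 165
for v,us in [(130,(235,365)),(138,(235,365)),(162,(262,300)),(165,(262,300))]:
    r=[u for u in range(*us) if .036<P[v,u,2]<.052]; print(v,onz(c,min(r)-.5,v,.044)[:2],onz(c,max(r)+.5,v,.044)[:2])
a,s,p=line(range(273,287),.036,.052,150,185,.044); print('earfront',a,s,p.mean(0))
# ridge
m=(P[...,2]>.022); m[:155]=0;m[182:]=0;m[:,:318]=0;m[:,352:]=0
Q=P[m]; print('ridge top median',np.median(Q[Q[:,2]>.025],0),Q[:,2].max(), 'range',Q.min(0),Q.max(0))
m=(P[...,2]>.09); m[:110]=0;m[175:]=0;m[:,:145]=0;m[:,200:]=0
print('bottle',np.median(P[m],0))
# plate z along depth
for v in (60,90,120,145): print(v,P[v,252:262,2].mean() if v>100 else P[v,255:260,2].mean())
E
```

```text
front x=a*y+b [0.04932449 0.64685802] 0.0009861291138304035 yaw -2.8237965688739846
130 [0.70754636 0.18576389] [ 0.70742031 -0.07378236]
138 [0.68632845 0.18520679] [ 0.68629856 -0.07364564]
162 [0.62339362 0.13506402] [0.6234387  0.08411584]
165 [0.61559969 0.13490871] [0.61565203 0.08401073]
earfront [0.10137627 0.58651995] 0.0007236633527174394 [0.5973273  0.10660629]
ridge top median [ 0.61631549 -0.02936747  0.02727879] 1.0899952027268194 range [ 0.37985806 -0.06038724  0.02201471] [ 0.62602137 -0.00168334  1.0899952 ]
bottle [0.65150578 0.3562817  0.12344729]
60 0.036317009088117566
90 0.04310090076798971
120 0.04352467132186866
145 0.04544511845037724
```

```bash
cat >> h.py <<'E'
E3=lambda r:R.from_euler('xyz',r,degrees=True)
def rel(p,rpy):
    o=telemetry.get_obs(); r0=E3(o['tcp_rot']); t=E3(rpy)
    d=r0.inv().apply(np.array(p)-o['ee_pos']); w=(r0.inv()*t).as_rotvec()
    print('t',o['time'].__round__(2),'shift',d.round(4).tolist(),'turn',w.round(4).tolist())
YP=-2.83; ridge=np.array([.615,-.031])
def barpose(al,toe=45,lift=0,tcp=5,back=0):
    # planar: s along printer x from ridge axis; toe s in mm; back = withdrawn along bar; TCP tcp mm above underside
    a=np.radians(al); d=np.array([np.cos(a),-np.sin(a)]); n=np.array([np.sin(a),np.cos(a)])
    C=np.array([0,16.]); c=C+12*n; t=c+d*(toe-c[0])/d[0]+n*lift
    g=t-128*d+n*tcp-d*back
    y=np.radians(YP); p=ridge+g[0]/1000*np.array([np.cos(y),np.sin(y)])
    return [p[0],p[1],g[1]/1000],[180,al,YP]
E
python3 - <<'E'
from h import *
rel([.448,-.337,.13],[180,0,18.4])
E
```

```text
t 0.2 shift [0.2834, -0.0661, 0.1009] turn [-0.0008, 0.0, 0.0746]
```

```bash
python3 -m inch '[[0.0354,-0.0083,0.0126,0,0,0.009,0],[0.0708,-0.0165,0.0252,0,0,0.019,0],[0.1063,-0.0248,0.0378,0,0,0.028,0],[0.1417,-0.033,0.0504,0,0,0.037,0],[0.1771,-0.0413,0.063,0,0,0.047,0],[0.2125,-0.0496,0.0757,0,0,0.056,0],[0.248,-0.0578,0.0883,0,0,0.065,0],[0.2834,-0.0661,0.1009,0,0,0.0746,0],[0.2834,-0.0661,0.1009,0,0,0.0746,0],[0.2834,-0.0661,0.1009,0,0,0.0746,0]]' && python3 - <<'E'
from h import *
im,d,c=shot('wrist','w1.png'); P=cloud(d,c)
m=((P[...,2]>.02)&(P[...,2]<.034)&(np.abs(P[...,0]-.45)<.12)&(np.abs(P[...,1]+.337)<.06)).astype(np.uint8)
k=max(cv2.findContours(m,0,2)[0],key=cv2.contourArea); r=cv2.boxPoints(cv2.minAreaRect(k))
print('handle',np.round([onz(c,*p,.028)[:2] for p in r],4).tolist(), np.median(P[m>0],0))
m=((P[...,2]>.003)&(P[...,2]<.014)&(np.abs(P[...,0]-.53)<.1)&(np.abs(P[...,1]+.31)<.06)).astype(np.uint8)
k=max(cv2.findContours(m,0,2)[0],key=cv2.contourArea); r=cv2.boxPoints(cv2.minAreaRect(k))
print('blade',np.round([onz(c,*p,.007)[:2] for p in r],4).tolist())
E
```

```text
time: 1.03
ee_pos: [0.4488, -0.3356, 0.1292]
tcp_rot: [-179.9, 0.1, 18.6]
wrist_force: [0.2, -0.2, 0.0]
opening: 0.0851
handle [[0.4881, -0.3089], [0.4973, -0.3363], [0.3914, -0.3744], [0.3808, -0.343]] [ 0.44387036 -0.33975526  0.02652898]
blade [[0.5673, -0.2831], [0.5755, -0.3068], [0.4946, -0.3362], [0.4856, -0.3101]]
```

View pics/w1.png

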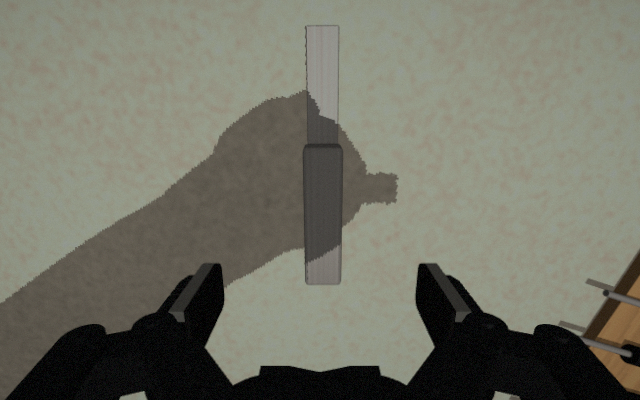

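The wrist view shows the bar straight ahead and centred: toe at v=25, handle head at (322,145), tail at v=284. I refined its grip point to (.452,-.336) with yaw 19°.

```bash
python3 - <<'E'
from h import *
rel([.452,-.336,.005],[180,0,19])
E
```

```text
t 1.08 shift [0.0039, 0.0007, 0.125] turn [-0.0008, 0.0008, -0.0087]
```

```bash
python3 -m inch '[[0.004,0.0007,0.03,0,0,-0.009,0],[0.004,0.0007,0.06,0,0,-0.009,0],[0.004,0.0007,0.09,0,0,-0.009,0],[0.004,0.0007,0.11,0,0,-0.009,0],[0.004,0.0007,0.12,0,0,-0.009,0],[0.004,0.0007,0.125,0,0,-0.009,0],[0.004,0.0007,0.125,0,0,-0.009,0.5],[0.004,0.0007,0.125,0,0,-0.009,1],[0.004,0.0007,0.125,0,0,-0.009,1],[0.004,0.0007,0.125,0,0,-0.009,1],[0.004,0.0007,0.125,0,0,-0.009,1],[0.004,0.0007,0.125,0,0,-0.009,1]]' 100 && python3 -m inch '[[0,0,0,0,0,0,1],[0,0,0,0,0,0,1],[0,0,-0.005,0,0,0,1],[0,0,-0.015,0,0,0,1],[0,0,-0.03,0,0,0,1],[0,0,-0.06,0,0,0,1],[0,0,-0.09,0,0,0,1],[0,0,-0.12,0,0,0,1],[0,0,-0.12,0,0,0,1]]' && python3 - <<'E'
from h import *
for b in (80,0): print(b,barpose(20,lift=3,back=b))
p,r=barpose(20,lift=3,back=80); p[2]+=.03
rel(p,r)
rel([.448,-.2,.13],[180,10,8])
E
```

```text
time: 2.08
ee_pos: [0.4526, -0.3368, 0.007]
tcp_rot: [179.9, -0.1, 18.9]
wrist_force: [-2.3, 2.6, 8.0]
opening: 0.0279
time: 2.83
ee_pos: [0.4539, -0.3379, 0.132]
tcp_rot: [179.6, -0.3, 18.9]
wrist_force: [1.1, -0.8, -6.7]
opening: 0.0274
80 ([np.float64(0.46746025185758106), np.float64(-0.02370666406879579), np.float64(0.09104920350575818)], [180, 20, -2.83])
0 ([np.float64(0.5425439793009768), np.float64(-0.02741827977985866), np.float64(0.0636875920397047)], [180, 20, -2.83])
t 2.83 shift [0.1147, -0.2929, 0.0095] turn [0.072, -0.3507, 0.3748]
t 2.83 shift [0.0392, -0.1324, 0.0013] turn [0.0229, -0.1792, 0.1896]
```

```bash
python3 -m inch '[[0.006,-0.02,0,0.005,-0.03,0.03,1],[0.018,-0.05,0.001,0.012,-0.07,0.07,1],[0.03,-0.083,0.003,0.02,-0.105,0.11,1],[0.043,-0.115,0.004,0.03,-0.14,0.155,1],[0.057,-0.15,0.005,0.037,-0.18,0.195,1],[0.07,-0.183,0.006,0.045,-0.22,0.235,1],[0.083,-0.215,0.007,0.053,-0.26,0.28,1],[0.096,-0.245,0.008,0.06,-0.295,0.315,1],[0.106,-0.272,0.009,0.067,-0.325,0.35,1],[0.1147,-0.2929,0.0095,0.072,-0.3507,0.3748,1],[0.1147,-0.2929,0.0095,0.072,-0.3507,0.3748,1],[0.1147,-0.2929,0.0095,0.072,-0.3507,0.3748,1]]' && python3 - <<'E'
from h import *
im,d,c=shot('wrist','w2.png')
# expected features
o=telemetry.get_obs(); print(o['ee_pos'],o['tcp_rot'],o['wrist_force'],o['torque'])
p,r=barpose(20,lift=3,back=80); rel(p,r)
y=np.radians(YP);X=np.array([np.cos(y),np.sin(y),0]);Y=np.array([-X[1],X[0],0]);fe=np.array([.6497,.058,.032])
for n,q in dict(edgeR=fe-.13*Y+[0,0,.012],edgeC=fe+[0,0,.012],ridgeC=[.615,-.031,.028],rL=np.array([.615,-.031,.028])+.03*Y,rR=np.array([.615,-.031,.028])-.03*Y,earFR=fe-.055*X+.025*Y+[0,0,.012]).items(): print(n,proj(c,q).round(1))
E
```

```text
time: 3.83
ee_pos: [0.4657, -0.0214, 0.1143]
tcp_rot: [-179.7, 20.5, -2.6]
wrist_force: [-0.5, -1.0, -8.5]
opening: 0.0281
[ 0.46562895 -0.02218088  0.11472057] [-179.75438496   20.43463063   -2.70184893] [ 0.76020796 -0.45575024 -8.05231037] [-0.10410533 -1.01230216  0.00400503]
t 3.88 shift [0.01, 0.0015, 0.0215] turn [-0.0035, 0.0076, 0.0021]
edgeR [ 449.5 -261. ]
edgeC [  58.7 -255.2]
ridgeC [ 327.6 -130.4]
rL [ 255.6 -130.2]
rR [ 399.7 -129.8]
earFR [ 56.5 -54.1]
```

View pics/w2.png

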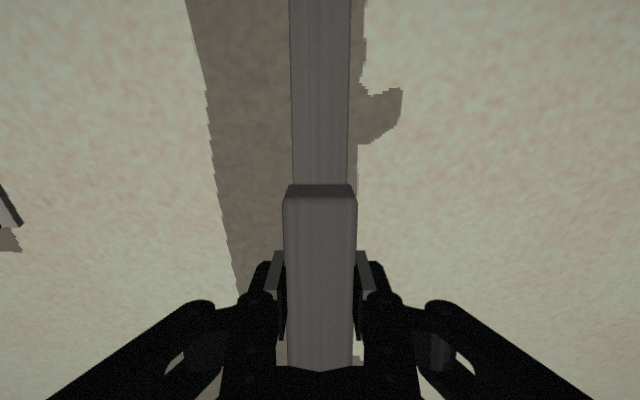

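The wrist view shows the bar straight between the pads (head at (320,190)), but the ridge is out of view. I'll check the bar's real tilt with the top camera's depth.

```bash
python3 - <<'E'
from h import *
for n in ('top','scene'):
    im,d,c=shot(n,n+'1.png'); P=cloud(d,c)
    s=(P[...,0]>.50)&(P[...,0]<.60)&(abs(P[...,1]+.027)<.02)&(P[...,2]>.03)&(P[...,2]<.14)
    Q=P[s]; a=np.polyfit(Q[:,0],Q[:,2],1); b=np.polyfit(Q[:,0],Q[:,1],1)
    print(n,len(Q),'slope',np.degrees(np.arctan(a[0])),'yaw',np.degrees(np.arctan(b[0])),'xmax',Q[:,0].max(),'top z at max',np.polyval(a,Q[:,0].max()),'y at',np.polyval(b,.58), 'exp')
g=np.array([.4656,-.0222,.1147]); r=E3([-179.75,20.43,-2.7])
print('expected toe top (tcp 5 above underside)',g+r.apply([.128,0,-.002]))
E
```

```text
Traceback (most recent call last):
TypeError: expected non-empty vector for x
```

```bash
python3 - <<'E'
from h import *
a=cv2.imread('pics/top1.png'); im,d,c=shot('scene','scene1.png'); b=im[:,:,::-1]; P=cloud(d,c)
g=np.array([.4656,-.0222,.1147]); r=E3([-179.75,20.43,-2.7]); q=g+r.apply([.128,0,-.002]); u,v=proj(c,q).astype(int); print('exp toe top',q,u,v)
s=(P[...,0]>.53)&(P[...,0]<.61)&(abs(P[...,1]+.027)<.03)&(P[...,2]>.035)&(P[...,2]<.12)
print(s.sum()); 
if s.sum()>20:
    Q=P[s]; f=np.polyfit(Q[:,0],Q[:,2],1); h=np.polyfit(Q[:,0],Q[:,1],1); print(np.degrees(np.arctan(f[0])),np.degrees(np.arctan(h[0])),Q[:,0].max(),np.polyval(f,Q[:,0].max()),np.polyval(h,.58))
z=lambda x,u,v:cv2.convertScaleAbs(cv2.resize(x[max(v-60,0):v+60,u-70:u+70],(700,600),interpolation=2)[:, :],alpha=1.7)
cv2.imwrite('pics/c2.png',np.hstack([cv2.resize(z(b,u,v),(400,340)),cv2.resize(cv2.convertScaleAbs(a[110:280,220:420],alpha=1.7),(400,340))]))
E
```

```text
exp toe top [ 0.58611249 -0.02789196  0.07189415] 286 211
211
-20.295200167680264 -3.099090565184446 0.5835330580715434 0.07141281339289843 -0.029018218679524213
```

View pics/c2.png

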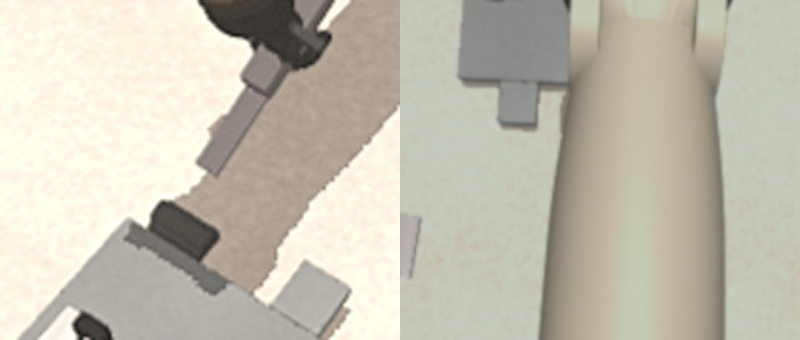

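The left crop (scene camera) shows the blade pointing straight at the fulcrum block. The measured slope of -20.3° and yaw of -3.1° match the model, so I'm inserting.

```bash
python3 -m inch '[[0.003,0.001,0.007,-0.003,0.004,0.002,1],[0.007,0.0015,0.014,-0.003,0.007,0.002,1],[0.01,0.0015,0.0215,-0.003,0.007,0.002,1],[0.01,0.0015,0.0215,-0.003,0.007,0.002,1],[0.01,0.0015,0.0215,-0.003,0.007,0.002,1]]' && python3 - <<'E'
from h import *
p,r=barpose(20,lift=3,back=0); rel(p,r)
E
```

```text
time: 4.4
ee_pos: [0.4669, -0.0241, 0.0915]
tcp_rot: [-179.9, 20.1, -2.9]
wrist_force: [-0.1, 0.7, -8.1]
opening: 0.0283
t 4.4 shift [0.0807, -0.0005, 0.0001] turn [-0.0015, 0.0013, -0.001]
```

```bash
python3 -m inch '[[0.006,0,0,0,0,0,1],[0.014,0,0,0,0,0,1],[0.023,0,0,0,0,0,1],[0.032,0,0,0,0,0,1],[0.041,0,0,0,0,0,1],[0.05,0,0,0,0,0,1],[0.059,-0.0005,0,-0.001,0.001,-0.001,1],[0.068,-0.0005,0,-0.001,0.001,-0.001,1],[0.076,-0.0005,0,-0.001,0.001,-0.001,1],[0.082,-0.0005,0,-0.001,0.001,-0.001,1],[0.082,-0.0005,0,-0.001,0.001,-0.001,1],[0.082,-0.0005,0,-0.001,0.001,-0.001,1]]' && python3 - <<'E'
from h import *
for al in (20,10,0,-5,-10,-10.3):
  p,r=barpose(al,toe=45); p[0]+=.002; print(al,np.round(p,4)); rel(p,r)
E
```

```text
time: 5.4
ee_pos: [0.5444, -0.0272, 0.0639]
tcp_rot: [-180.0, 20.0, -2.8]
wrist_force: [-0.5, -0.9, -9.0]
opening: 0.0274
20 [ 0.5435 -0.0274  0.0609]
t 5.4 shift [0.0002, 0.0002, 0.0032] turn [-0.0003, -0.0005, 0.0005]
10 [ 0.5369 -0.027   0.0474]
t 5.4 shift [-0.0014, 0.0002, 0.0181] turn [-0.0003, 0.1741, 0.0005]
0 [ 0.5341 -0.0269  0.033 ]
t 5.4 shift [0.0009, 0.0002, 0.0326] turn [-0.0004, 0.3486, 0.0004]
-5 [ 0.5342 -0.0269  0.0258]
t 5.4 shift [0.0034, 0.0002, 0.0393] turn [-0.0004, 0.4359, 0.0004]
-10 [ 0.5352 -0.027   0.0188]
t 5.4 shift [0.0067, 0.0002, 0.0456] turn [-0.0004, 0.5231, 0.0004]
-10.3 [ 0.5353 -0.027   0.0184]
t 5.4 shift [0.007, 0.0002, 0.0459] turn [-0.0004, 0.5284, 0.0004]
```

```bash
python3 -m inch '[[0.0002,0,0.0016,0,0,0,1],[0.0002,0,0.0032,0,0,0,1],[-0.0004,0,0.0069,0,0.043,0,1],[-0.001,0,0.0107,0,0.087,0,1],[-0.0012,0,0.0144,0,0.131,0,1],[-0.0014,0,0.0181,0,0.174,0,1],[-0.0008,0,0.0217,0,0.218,0,1],[-0.0002,0,0.0254,0,0.261,0,1],[0.0003,0,0.029,0,0.305,0,1],[0.0009,0,0.0326,0,0.349,0,1],[0.0009,0,0.0326,0,0.349,0,1]]' && python3 - <<'E'
from h import *
for al in (0,-5,-10.3,-11):
  p,r=barpose(al,toe=45); p[0]+=.002; rel(p,r)
im,d,c=shot('scene'); cv2.imwrite('pics/c3.png',cv2.convertScaleAbs(cv2.resize(im[150:350,180:380,::-1],(600,600),interpolation=2),alpha=1.7))
P=cloud(d,c); print('ear top z',np.median(P[(abs(P[...,0]-.615)<.01)&(abs(P[...,1]-.11)<.015)][:,2]))
E
```

```text
time: 6.32
ee_pos: [0.5344, -0.0267, 0.0344]
tcp_rot: [-180.0, -0.4, -2.8]
wrist_force: [6.9, -0.1, -6.1]
opening: 0.0281
t 6.32 shift [-0.0003, 0.0002, 0.0014] turn [-0.0004, -0.0072, 0.0004]
t 6.32 shift [-0.0003, 0.0002, 0.0086] turn [-0.0004, 0.0801, 0.0004]
t 6.32 shift [0.0008, 0.0002, 0.016] turn [-0.0005, 0.1726, 0.0004]
t 6.32 shift [0.001, 0.0002, 0.017] turn [-0.0005, 0.1848, 0.0004]
ear top z 0.04813652155901538
```

View pics/c3.png

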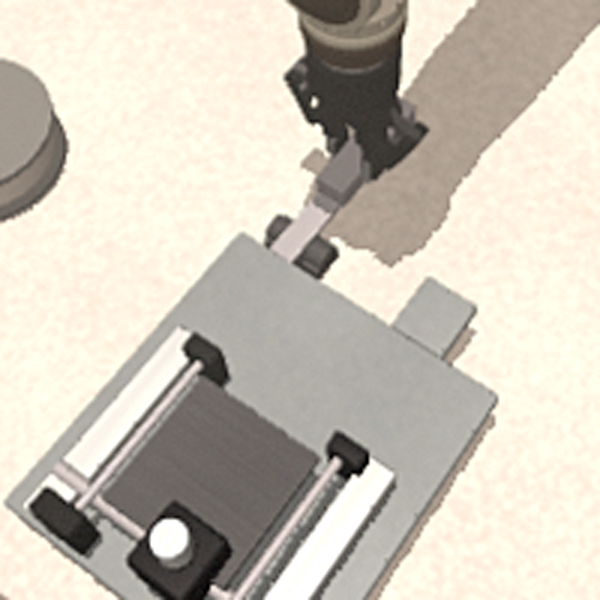

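The crop shows the blade lying centrally over the ridge and under the front edge, with the ear starting to rise (z .048). I'll press on.

```bash
python3 -m inch '[[-0.0003,0,0.0045,0,0.03,0,1],[-0.0003,0,0.0085,0,0.075,0,1],[0,0,0.012,0,0.115,0,1],[0.0004,0,0.0145,0,0.15,0,1],[0.0008,0,0.016,0,0.173,0,1],[0.0008,0,0.0175,0,0.18,0,1],[0.0008,0,0.0175,0,0.18,0,1]]' && python3 - <<'E'
from h import *
im,d,c=shot('scene')
P=cloud(d,c); print('ear top z',np.median(P[(abs(P[...,0]-.615)<.01)&(abs(P[...,1]-.11)<.015)][:,2]))
p,r=barpose(-10.3); p[0]+=.002; rel(p,r)
E
```

```text
time: 6.95
ee_pos: [0.5349, -0.0267, 0.0198]
tcp_rot: [-180.0, -10.6, -2.8]
wrist_force: [-15.1, 0.4, 25.0]
opening: 0.0281
ear top z 0.05628171805326565
t 7.0 shift [0.0001, 0.0002, 0.0015] turn [-0.0005, -0.004, 0.0003]
```

```bash
python3 -m inch '[[0,0,-0.001,0,0,0,0.9],[0,0,-0.001,0,0,0,0.5],[0,0,-0.001,0,0,0,0.1],[0,0,-0.001,0,0,0,0],[0,0,-0.001,0,0,0,0],[0,0,-0.005,0,0,0,0],[0,0,-0.02,0,0,0,0],[0,0,-0.045,0,0,0,0],[0,0,-0.08,0,0,0,0],[0,0,-0.115,0,0,0,0],[0,0,-0.15,0,0,0,0],[0,0,-0.15,0,0,0,0]]' && python3 - <<'E'
from h import *
im,d,c=shot('scene')
P=cloud(d,c); print('ear top z',np.median(P[(abs(P[...,0]-.615)<.01)&(abs(P[...,1]-.11)<.015)][:,2]))
# shim grasp pose, tool x = +y_shim, z=(.5,0,-.866)
def shimpose(gxy,yaw,gz=.057,back=0,lean=30):
    s,co=np.sin(np.radians(lean)),np.cos(np.radians(lean))
    M=R.from_euler('z',yaw,degrees=True).as_matrix()@np.array([[0,co,s],[1,0,0],[0,s,-co]])
    p=np.array([gxy[0],gxy[1],gz])+M[:,2]*(.019-back); return p,R.from_matrix(M).as_euler('xyz',degrees=True)
p,r=shimpose([.385,.2804],-6.4,back=.09); print(p,r); rel(p,r)
rel([.45,.15,.2],r)
rel([.33,.29,.2],[180,0,80])
E
```

```text
time: 8.0
ee_pos: [0.5097, -0.0255, 0.1711]
tcp_rot: [-180.0, -10.9, -2.8]
wrist_force: [1.0, 0.4, 1.3]
opening: 0.0855
ear top z 0.056414136740510046
[0.34972124 0.28435715 0.1184878 ] [1.50000000e+02 1.27222187e-14 8.36000000e+01]
t 8.05 shift [-0.1808, -0.3017, 0.0159] turn [-0.2789, 0.244, -1.4959]
t 8.05 shift [-0.0607, -0.1724, -0.0443] turn [-0.2789, 0.244, -1.4959]
t 8.05 shift [-0.1852, -0.3064, -0.0679] turn [0.1352, -0.1541, -1.4407]
```

```bash
cat >> h.py <<'E'
def shimpose(gxy,yaw,gz=.057,back=0,lean=30):
    s,co=np.sin(np.radians(lean)),np.cos(np.radians(lean))
    M=R.from_euler('z',yaw,degrees=True).as_matrix()@np.array([[0,co,s],[1,0,0],[0,s,-co]])
    p=np.array([gxy[0],gxy[1],gz])+M[:,2]*(.019-back); return p,R.from_matrix(M).as_euler('xyz',degrees=True)
E
python3 -m inch '[[-0.014,-0.023,-0.008,-0.02,0.02,-0.115,0],[-0.028,-0.047,-0.01,-0.043,0.037,-0.23,0],[-0.042,-0.07,-0.015,-0.064,0.056,-0.345,0],[-0.056,-0.093,-0.015,-0.086,0.075,-0.46,0],[-0.07,-0.116,-0.015,-0.107,0.094,-0.575,0],[-0.084,-0.14,-0.015,-0.129,0.113,-0.69,0],[-0.098,-0.163,-0.015,-0.15,0.131,-0.805,0],[-0.112,-0.186,-0.015,-0.172,0.15,-0.92,0],[-0.126,-0.209,-0.015,-0.193,0.169,-1.035,0],[-0.14,-0.233,-0.015,-0.214,0.188,-1.15,0],[-0.154,-0.256,-0.01,-0.236,0.206,-1.265,0],[-0.168,-0.28,-0.01,-0.257,0.225,-1.38,0]]' && python3 - <<'E'
from h import *
p,r=shimpose([.385,.2804],-6.4,back=.105); rel(p,r)
E
```

```text
time: 9.05
ee_pos: [0.3536, 0.2631, 0.1412]
tcp_rot: [151.7, -2.0, 77.6]
wrist_force: [1.4, 0.7, -0.4]
opening: 0.0851
t 9.05 shift [0.0188, -0.0189, 0.0017] turn [-0.0281, 0.0199, -0.109]
```

```bash
python3 -m inch '[[0.009,-0.009,0.001,-0.014,0.01,-0.055,0],[0.0188,-0.0189,0.0017,-0.028,0.02,-0.109,0],[0.0188,-0.0189,0.0017,-0.028,0.02,-0.109,0],[0.0188,-0.0189,0.0017,-0.028,0.02,-0.109,0]]' && python3 - <<'E'
from h import *
im,d,c=shot('wrist','w3.png'); P=cloud(d,c)
p,r=shimpose([.385,.2804],-6.4); rel(p,r)
y=np.radians(-6.4); X=np.array([np.cos(y),np.sin(y),0]); Y=np.array([-X[1],X[0],0]); g=np.array([.385,.2804,.057])
for n,q in dict(grip=g, hL=g+.015*Y,hR=g-.015*Y,top=g+.022*(-.5*X+[0,0,.866]),fl=g+.104*X+.03*Y-[0,0,.05],fr=g+.104*X-.03*Y-[0,0,.05]).items(): print(n,proj(c,q).round())
m=(P[...,2]>.035)&(P[...,2]<.09)&(np.hypot(P[...,0]-.38,P[...,1]-.28)<.05)&(im.max(2)<90)
Q=P[m]; print('handle pts',len(Q)); 
if len(Q): 
    f=np.linalg.lstsq(np.c_[Q[:,:2]-[.385,.2804],np.ones(len(Q))],Q[:,2],rcond=None)[0]; print('plane z=',f, 'zmax',Q[:,2].max()); n=np.array([-f[0],-f[1],1]); n/=np.linalg.norm(n); print('normal',n,'along y rng',np.percentile((Q-g)@Y,[2,50,98]))
m=((P[...,2]>.003)&(P[...,2]<.013)&(np.hypot(P[...,0]-.44,P[...,1]-.27)<.09)).astype(np.uint8)
k=max(cv2.findContours(m,0,2)[0],key=cv2.contourArea); print('plate',np.round([onz(c,*p,.007)[:2] for p in cv2.boxPoints(cv2.minAreaRect(k))],4).tolist())
E
```

```text
time: 9.38
ee_pos: [0.343, 0.2845, 0.1321]
tcp_rot: [150.1, -0.1, 83.3]
wrist_force: [0.7, -0.0, 0.2]
opening: 0.0855
t 9.43 shift [0.0009, -0.0017, 0.1054] turn [-0.0011, 0.0006, -0.0072]
grip [318. 211.]
hL [318. 191.]
hR [318. 230.]
top [318. 222.]
fl [386. 150.]
fr [383. 209.]
handle pts 678
plane z= [-1.4474341   0.07877444  0.06097374] zmax 0.08023949430434324
normal [ 0.82191887 -0.04473171  0.56784545] along y rng [-0.01022941  0.00862673  0.01749363]
plate [[0.4108, 0.3102], [0.4908, 0.2995], [0.4937, 0.231], [0.4078, 0.2514]]
```

View pics/w3.png

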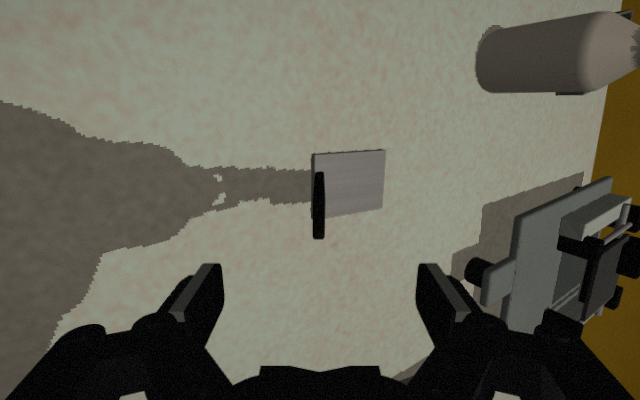

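The view shows the handle edge-on between the fingers at u≈318 (v 172–239) and plate corners at about (386,150) and (383,209). Both match the prediction, so I'm descending along the handle and pinching.

```bash
python3 -m inch '[[0.001,-0.001,0.03,0,0,-0.007,0],[0.001,-0.0017,0.06,0,0,-0.007,0],[0.001,-0.0017,0.085,0,0,-0.007,0],[0.001,-0.0017,0.1,0,0,-0.007,0],[0.001,-0.0017,0.105,0,0,-0.007,0],[0.001,-0.0017,0.105,0,0,-0.007,0.5],[0.001,-0.0017,0.105,0,0,-0.007,1],[0.001,-0.0017,0.105,0,0,-0.007,1],[0.001,-0.0017,0.105,0,0,-0.007,1],[0.001,-0.0017,0.105,0,0,-0.007,1],[0.001,-0.0017,0.105,0,0,-0.007,1],[0.001,-0.0017,0.105,0,0,-0.007,1]]' 80 && python3 -m inch '[[0,0,0,0,0,0,1],[0,0,0,0,0,0,1],[0,0,0,0,0,0,1]]' && python3 - <<'E'
from h import *
o=telemetry.get_obs(); print(o['ee_pos'],o['tcp_rot'],o['opening'],o['wrist_force'])
rel(o['ee_pos']+[0,0,.04],o['tcp_rot'])
E
```

```text
time: 10.43
ee_pos: [0.3944, 0.2803, 0.042]
tcp_rot: [150.0, -0.0, 83.6]
wrist_force: [-2.8, -0.0, 4.0]
opening: 0.0071
time: 10.68
ee_pos: [0.3944, 0.2803, 0.042]
tcp_rot: [150.0, -0.0, 83.6]
wrist_force: [-5.1, -0.6, 5.2]
opening: 0.007
[0.39442017 0.28025137 0.04197785] [ 1.50001486e+02 -3.64584502e-02  8.36457672e+01] 0.007047356608150384 [-5.05922634 -0.58901898  5.20172158]
t 10.68 shift [0.0, 0.02, -0.0346] turn [0.0, 0.0, 0.0]
```

```bash
python3 -m inch '[[0,0.004,-0.007,0,0,0,1],[0,0.01,-0.0173,0,0,0,1],[0,0.02,-0.0346,0,0,0,1],[0,0.02,-0.0346,0,0,0,1]]' && python3 - <<'E'
from h import *
y=np.radians(YP); X=np.array([np.cos(y),np.sin(y)]); foot=np.array([.6272,.1092])
p,r=shimpose(foot-X*.182,YP,gz=.0785); print(p,r); rel(p,r)
E
```

```text
time: 11.02
ee_pos: [0.3954, 0.281, 0.0849]
tcp_rot: [149.9, -0.2, 83.6]
wrist_force: [1.3, 0.7, -2.0]
opening: 0.0072
[0.45491038 0.1177168  0.06204552] [150.     0.    87.17]
t 11.02 shift [-0.1557, 0.0557, 0.0581] turn [0.0021, 0.0282, -0.0552]
```

```bash
python3 -m inch '[[-0.015,0.0055,0.006,0,0.003,-0.0055,1],[-0.035,0.0125,0.013,0.0005,0.006,-0.012,1],[-0.06,0.0215,0.022,0.001,0.011,-0.021,1],[-0.085,0.0304,0.032,0.001,0.015,-0.03,1],[-0.11,0.0394,0.041,0.0015,0.02,-0.039,1],[-0.135,0.0483,0.05,0.002,0.024,-0.048,1],[-0.15,0.0537,0.056,0.002,0.027,-0.053,1],[-0.1557,0.0557,0.0581,0.002,0.028,-0.055,1],[-0.1557,0.0557,0.0581,0.002,0.028,-0.055,1],[-0.1557,0.0557,0.0581,0.002,0.028,-0.055,1]]' && python3 - <<'E'
from h import *
y=np.radians(YP); X=np.array([np.cos(y),np.sin(y)]); Y=np.array([-X[1],X[0]]); foot=np.array([.6272,.1092])
im,d,c=shot('scene','scene3.png'); P=cloud(d,c)
D=P[...,:2]-foot; a=D@X; b=D@Y
m=((a>-.125)&(a<-.06)&(abs(b)<.05)&(P[...,2]>.012)&(P[...,2]<.05)).astype(np.uint8)
Q=P[m>0]; f=np.linalg.lstsq(np.c_[a[m>0]+.078,b[m>0],np.ones(len(Q))],Q[:,2],rcond=None)[0]; print(len(Q),'top plane slopes along,across, z at front',f)
k=max(cv2.findContours(m,0,2)[0],key=cv2.contourArea); 
for p in cv2.boxPoints(cv2.minAreaRect(k)):
    q=onz(c,*p,f[2])[:2]-foot; print((q@X).round(4),(q@Y).round(4))
print('ear z',np.median(P[(abs(P[...,0]-.615)<.01)&(abs(P[...,1]-.11)<.015)][:,2]))
cv2.imwrite('pics/c4.png',cv2.convertScaleAbs(cv2.resize(im[150:350,260:460,::-1],(600,600),interpolation=2),alpha=1.7))
E
```

```text
time: 11.85
ee_pos: [0.4537, 0.1166, 0.0584]
tcp_rot: [150.2, 0.2, 87.1]
wrist_force: [0.8, 0.0, -2.8]
opening: 0.007
381 top plane slopes along,across, z at front [-0.02362868 -0.00817775  0.02280797]
-0.0764 -0.033
-0.1279 -0.036
-0.1235 0.0271
-0.0732 0.0284
ear z 0.05663298657266319
```

View pics/c4.png

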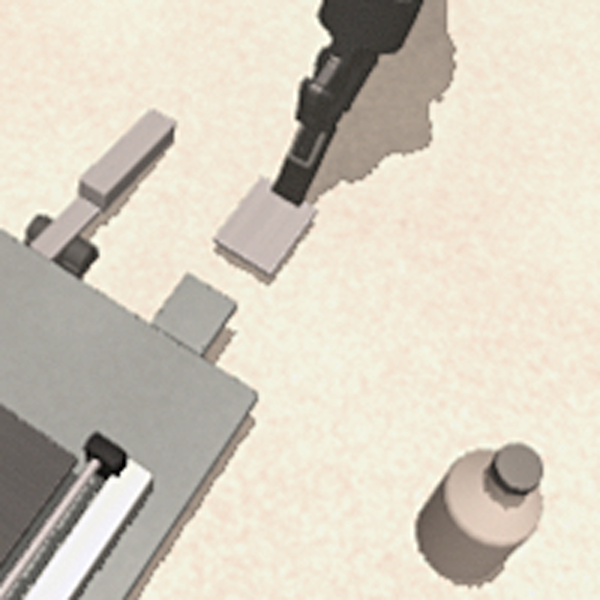

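The crop shows the shim level, in line with the ear and just ahead of it. The plate corners are at about (213,242), (270,278), (318,210) and (263,178). I'll check squareness from these.

```bash
python3 - <<'E'
from h import *
im,d,c=shot('scene')
y=np.radians(YP); X=np.array([np.cos(y),np.sin(y)]); Y=np.array([-X[1],X[0]]); foot=np.array([.6272,.1092])
for z,pts in ((.0228,[(213,242),(270,278),(318,210),(263,178)]),(.0565,[(188,275),(237,306),(205,355),(153,323)])):
    q=np.array([onz(c,260+(x+.5)/3-.5,150+(w+.5)/3-.5,z)[:2]-foot for x,w in pts]); q=np.c_[q@X,q@Y]; print(q.round(4).tolist())
    for i,j in ((0,1),(1,2),(0,3)): v=q[j]-q[i]; print(i,j,np.degrees(np.arctan2(v[1],v[0])).round(1),np.linalg.norm(v).round(4))
P=cloud(d,c);D=P[...,:2]-foot; a=D@X; b=D@Y
m=(a>-.165)&(a<-.06)&(abs(b)<.05)&(P[...,2]>.015)&(P[...,2]<.03)
A,B=a[m],b[m]
for s,nm in ((1,'left'),(-1,'right')):
    t=[(x,s*np.max(s*B[abs(A-x)<.003])) for x in np.arange(-.12,-.082,.005)]; print(nm,np.degrees(np.arctan(np.polyfit(*zip(*t),1)[0])).round(1),np.mean(t,0).round(4))
t=[(x,np.max(A[abs(B-x)<.003])) for x in np.arange(-.025,.022,.005)]; print('front',-np.degrees(np.arctan(np.polyfit(*zip(*t),1)[0])).round(1),np.mean(t,0).round(4))
rel(*shimpose(foot-X*.182,YP,gz=.0605))
E
```

```text
[[-0.0757, -0.0302], [-0.0742, 0.0289], [-0.1566, 0.0286], [-0.1572, -0.0291]]
0 1 88.5 0.0591
1 2 -179.8 0.0824
0 3 179.2 0.0815
[[-0.0211, -0.0214], [-0.0205, 0.0267], [0.0299, 0.0287], [0.0307, -0.0205]]
0 1 89.2 0.0481
1 2 2.3 0.0504
0 3 1.0 0.0519
left -1.2 [-0.1025  0.0271]
right -1.6 [-0.1025 -0.0319]
front -2.5 [-0.0025 -0.0781]
t 11.95 shift [0.0003, -0.0063, 0.0134] turn [-0.0028, 0.0022, 0.002]
```

```bash
python3 - <<'E'
from h import *
y=np.radians(YP); X=np.array([np.cos(y),np.sin(y)]); Y=np.array([-X[1],X[0]]); foot=np.array([.6272,.1092])
rel(*shimpose(foot-X*.171+Y*.0015,YP+1,gz=.0605))
E
```

```text
t 11.95 shift [0.002, 0.0032, 0.0188] turn [-0.0029, 0.0109, -0.0131]
```

```bash
python3 -m inch '[[0.001,0.001,0.005,0,0.005,-0.006,1],[0.002,0.002,0.01,-0.0015,0.01,-0.013,1],[0.002,0.003,0.015,-0.003,0.011,-0.013,1],[0.002,0.0032,0.0185,-0.003,0.011,-0.013,1],[0.002,0.0032,0.0185,-0.003,0.011,-0.013,1],[0.002,0.0032,0.0185,-0.003,0.011,-0.013,1]]' && python3 - <<'E'
from h import *
y=np.radians(YP); X=np.array([np.cos(y),np.sin(y)]); Y=np.array([-X[1],X[0]]); foot=np.array([.6272,.1092])
o=telemetry.get_obs(); print(o['ee_pos'],o['tcp_rot'],o['wrist_force'])
rel(*shimpose(foot-X*.171+Y*.0015,YP+1,gz=.0605))
rel(*shimpose(foot-X*.071+Y*.0015,YP+1,gz=.0605))
im,d,c=shot('scene'); P=cloud(d,c);D=P[...,:2]-foot; a=D@X; b=D@Y
m=(a>-.135)&(a<-.072)&(abs(b)<.025)&(P[...,2]>.005)&(P[...,2]<.03)
print(np.linalg.lstsq(np.c_[a[m]+.067,b[m],np.ones(m.sum())],P[m][:,2],rcond=None)[0])
E
```

```text
time: 12.45
ee_pos: [0.4658, 0.1179, 0.0439]
tcp_rot: [150.0, 0.0, 88.1]
wrist_force: [-0.1, -0.0, -2.2]
opening: 0.0069
[0.46584485 0.11794071 0.04392733] [1.50021657e+02 2.38370081e-02 8.81118563e+01] [-0.08321098 -0.03238414 -2.17070073]
t 12.45 shift [0.0009, 0.0001, -0.0001] turn [-0.0004, 0.0009, -0.0007]
t 12.45 shift [-0.0007, 0.0868, 0.0499] turn [-0.0004, 0.0009, -0.0007]
[-0.00383702 -0.00852201  0.00935177]
```

```bash
python3 -m inch '[[0,0.0078,0.0045,0,0,0,1],[0,0.0165,0.0095,0,0,0,1],[0,0.0251,0.0145,0,0,0,1],[0,0.0338,0.0195,0,0,0,1],[0,0.0425,0.0245,0,0,0,1],[-0.0003,0.0511,0.0295,0,0,0,1],[-0.0005,0.0598,0.0345,0,0,0,1],[-0.0007,0.0684,0.0394,0,0,0,1],[-0.0007,0.0753,0.0434,0,0,0,1],[-0.0007,0.0814,0.0469,0,0,0,1],[-0.0007,0.0868,0.05,0,0,0,1],[-0.0007,0.0868,0.05,0,0,0,1]]' && python3 - <<'E'
from h import *
y=np.radians(YP); X=np.array([np.cos(y),np.sin(y)]); Y=np.array([-X[1],X[0]]); foot=np.array([.6272,.1092])
rel(*shimpose(foot-X*.071+Y*.0015,YP+1,gz=.0605)); rel(*shimpose(foot-X*.071+Y*.0015,YP+1,gz=.0585))
im,d,c=shot('scene','scene5.png'); P=cloud(d,c); print('ear z',np.median(P[(abs(P[...,0]-.615)<.01)&(abs(P[...,1]-.11)<.015)][:,2]))
cv2.imwrite('pics/c5.png',cv2.convertScaleAbs(cv2.resize(im[150:300,240:390,::-1],(600,600),interpolation=2),alpha=1.7))
E
```

```text
time: 13.5
ee_pos: [0.567, 0.114, 0.0449]
tcp_rot: [149.9, -0.0, 88.1]
wrist_force: [-1.2, -0.0, -2.5]
opening: 0.0071
t 13.5 shift [-0.0002, -0.0014, 0.0002] turn [0.001, 0.0005, -0.001]
t 13.5 shift [-0.0002, -0.0024, 0.0019] turn [0.001, 0.0005, -0.001]
ear z 0.05614626276040674
```

View pics/c5.png

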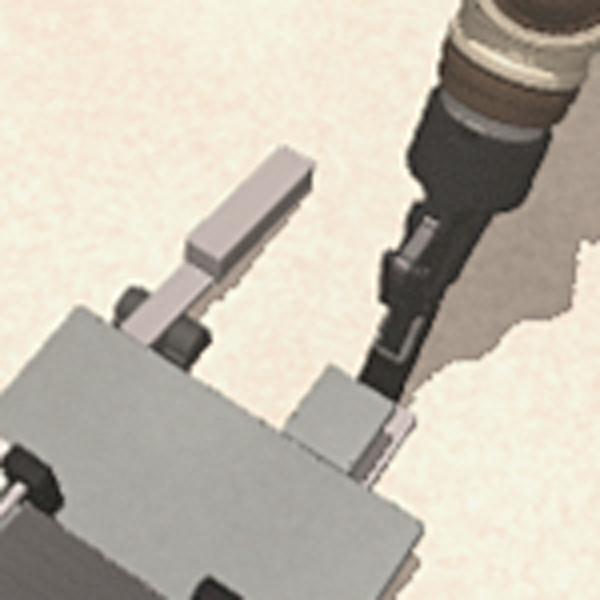

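The shim is under the ear, showing along the ear's left side at (400,430), with no contact forces. I'll lower it, release with a partial opening and withdraw along the handle.

```bash
python3 -m inch '[[0,-0.0012,0.001,0,0,0,1],[0,-0.002,0.002,0,0,0,1],[0,-0.0026,0.0024,0,0,0,1],[0,-0.0026,0.0024,0,0,0,1],[0,-0.0026,0.0024,0,0,0,0.9],[0,-0.0026,0.0024,0,0,0,0.78],[0,-0.0026,0.0024,0,0,0,0.72],[0,-0.0026,0.0024,0,0,0,0.72],[0,-0.0026,0.0024,0,0,0,0.72],[0,-0.0026,-0.006,0,0,0,0.72],[0,-0.0026,-0.025,0,0,0,0.72],[0,-0.0026,-0.045,0,0,0,0.72]]' && python3 -m inch '[[0,0,-0.03,0,0,0,0.7],[0,0,-0.065,0,0,0,0.4],[0,0,-0.1,0,0,0,0],[0,0,-0.1,0,0,0,0],[0,0,-0.1,0,0,0,0]]' && python3 - <<'E'
from h import *
y=np.radians(YP); X=np.array([np.cos(y),np.sin(y)]); Y=np.array([-X[1],X[0]]); foot=np.array([.6272,.1092])
p,r=barpose(-10.3); p=np.array(p); p[0]+=.002; n=E3(r).apply([0,0,-1]); print(p,n); rel(p+.12*n,r); rel(p,r)
for n in('scene','top'):
    im,d,c=shot(n,n+'6.png'); P=cloud(d,c); D=P[...,:2]-foot; a=D@X; b=D@Y
    print('ear z',np.median(P[(abs(P[...,0]-.615)<.01)&(abs(P[...,1]-.11)<.015)][:,2]))
    m=(abs(b)<.05)&(a>-.075)&(a<-.03)&(P[...,2]>.003)&(P[...,2]<.014)
    if m.sum(): print('shim plate visible a,b range',np.percentile(a[m],[2,98]),np.percentile(b[m],[2,98]),m.sum())
    m=(abs(b)<.05)&(a>-.11)&(a<-.03)&(P[...,2]>.04)&(P[...,2]<.1)
    if m.sum(): print('handle b range',np.percentile(b[m],[2,98]),P[m][:,2].max())
E
```

```text
time: 14.55
ee_pos: [0.5404, 0.1146, 0.0822]
tcp_rot: [150.1, 0.0, 88.1]
wrist_force: [0.7, -0.2, 0.9]
opening: 0.0235
time: 14.97
ee_pos: [0.4917, 0.117, 0.1724]
tcp_rot: [149.7, -0.1, 88.2]
wrist_force: [0.0, -0.2, -0.2]
opening: 0.0729
[ 0.5352685  -0.02695976  0.01840717] [-0.17858415  0.00882795  0.98388504]
t 14.97 shift [-0.1422, 0.0051, 0.0442] turn [0.2686, -0.2807, 1.5689]
t 14.97 shift [-0.1428, -0.036, 0.157] turn [0.2686, -0.2807, 1.5689]
ear z 0.056171516456053394
shim plate visible a,b range [-0.07249102 -0.03130218] [-0.04595963  0.03702638] 45
handle b range [-0.0132566   0.01522153] 0.08358024854492141
ear z 0.055217353540080616
shim plate visible a,b range [-0.06596028 -0.03028812] [-0.03945581  0.04630239] 164
handle b range [-0.01367953  0.01462219] 0.08168545940566041
```

```bash
python3 -m inch '[[-0.012,0.005,-0.005,0.022,-0.023,0.12,0],[-0.024,0.005,-0.005,0.043,-0.045,0.24,0],[-0.036,0.005,-0.005,0.064,-0.067,0.36,0],[-0.048,0.005,0,0.086,-0.09,0.48,0],[-0.06,0.005,0.003,0.107,-0.112,0.6,0],[-0.072,0.005,0.006,0.128,-0.134,0.72,0],[-0.084,0.005,0.01,0.15,-0.157,0.84,0],[-0.096,0.005,0.016,0.171,-0.179,0.96,0],[-0.108,0.005,0.023,0.192,-0.201,1.08,0],[-0.12,0.005,0.03,0.214,-0.224,1.2,0],[-0.132,0.005,0.037,0.235,-0.246,1.32,0],[-0.1422,0.005,0.0442,0.2686,-0.28,1.44,0]]' && python3 - <<'E'
from h import *
p,r=barpose(-10.3); p=np.array(p); p[0]+=.002; n=E3(r).apply([0,0,-1]); rel(p+.12*n,r)
E
```

```text
time: 16.07
ee_pos: [0.5125, -0.0273, 0.1311]
tcp_rot: [177.4, -9.4, 4.3]
wrist_force: [-0.8, 0.2, 0.7]
opening: 0.0854
t 16.07 shift [0.0023, -0.0011, -0.0051] turn [0.0234, 0.0131, 0.1233]
```

```bash
python3 -m inch '[[0.001,-0.0005,-0.0025,0.012,0.007,0.06,0],[0.0023,-0.0011,-0.005,0.023,0.013,0.123,0],[0.0023,-0.0011,-0.005,0.023,0.013,0.123,0],[0.0023,-0.0011,-0.005,0.023,0.013,0.123,0]]' && python3 - <<'E'
from h import *
p,r=barpose(-10.3); p=np.array(p); p[0]+=.002; rel(p,r)
im,d,c=shot('wrist','w7.png'); P=cloud(d,c)
# handle lateral check: handle corners expected vs depth mask
t=E3(r); u=t.apply([1,0,0]); 
m=(abs((P-p)@t.apply([1,0,0]))<.04)&((P-p)@t.apply([0,0,-1])>.018)&((P-p)@t.apply([0,0,-1])<.032)&(abs((P-p)@t.apply([0,1,0]))<.03)
q=((P-p)@t.apply([0,1,0]))[m]; print('handle y range',np.percentile(q,[2,98]), 'height above tcp target',np.median(((P-p)@t.apply([0,0,-1]))[m]))
E
```

```text
time: 16.4
ee_pos: [0.5141, -0.0254, 0.1371]
tcp_rot: [179.8, -10.4, -2.4]
wrist_force: [-0.4, -0.3, 0.5]
opening: 0.0853
t 16.4 shift [-0.0005, 0.0004, 0.1206] turn [0.0015, -0.0016, 0.0072]
handle y range [-0.01489128  0.01356586] height above tcp target 0.021215043528133123
```

```bash
python3 -m inch '[[0,0.0004,0.035,0.001,-0.001,0.007,0],[0,0.0004,0.07,0.001,-0.001,0.007,0],[0,0.0004,0.095,0.001,-0.001,0.007,0],[0,0.0004,0.112,0.001,-0.001,0.007,0],[0,0.0004,0.118,0.001,-0.001,0.007,0],[0,0.0004,0.118,0.001,-0.001,0.007,0.5],[0,0.0004,0.118,0.001,-0.001,0.007,1],[0,0.0004,0.118,0.001,-0.001,0.007,1],[0,0.0004,0.118,0.001,-0.001,0.007,1],[0,0.0004,0.118,0.001,-0.001,0.007,1],[0,0.0004,0.118,0.001,-0.001,0.007,1],[0,0.0004,0.118,0.001,-0.001,0.007,1]]' 100 && python3 -m inch '[[0,0,0,0,0,0,1],[0,0,0,0,0,0,1]]' && python3 - <<'E'
from h import *
o=telemetry.get_obs();print(o['wrist_force'],o['torque'])
for al in (-10.3,-5,0,5,10,15,20):
  p,r=barpose(al,tcp=6); p[0]+=.002; print(al); rel(p,r)
E
```

```text
time: 17.45
ee_pos: [0.5365, -0.0267, 0.0241]
tcp_rot: [180.0, -10.6, -2.8]
wrist_force: [-3.5, 0.3, 7.5]
opening: 0.0275
time: 17.62
ee_pos: [0.5365, -0.0267, 0.0241]
tcp_rot: [180.0, -10.6, -2.8]
wrist_force: [-4.0, -0.1, 6.3]
opening: 0.0279
[-3.98578415 -0.14617641  6.30460702] [ 0.00413509  0.5393226  -0.02902125]
-10.3
t 17.62 shift [-0.0023, 0.0003, 0.0044] turn [0.0001, -0.0047, -0.0002]
-5
t 17.62 shift [-0.0019, 0.0003, -0.0031] turn [0.0001, -0.0972, -0.0002]
0
t 17.62 shift [-0.0006, 0.0003, -0.0102] turn [0.0001, -0.1845, -0.0002]
5
t 17.62 shift [0.0018, 0.0003, -0.0171] turn [0.0001, -0.2718, -0.0003]
10
t 17.62 shift [0.005, 0.0003, -0.0238] turn [0.0001, -0.359, -0.0003]
15
t 17.62 shift [0.0092, 0.0003, -0.03] turn [0.0, -0.4463, -0.0003]
20
t 17.62 shift [0.0141, 0.0003, -0.0357] turn [0.0, -0.5336, -0.0003]
```

```bash
python3 - <<'E'
from h import *
for al in (-10.5,-8,-5,-2,0,3,6,9,12):
  p,r=barpose(al,tcp=10.4); p[0]+=.004; print(al,end=' '); rel(p,r)
E
```

```text
-10.5 t 17.62 shift [-0.0003, 0.0002, 0.0006] turn [0.0001, -0.0012, -0.0002]
-8 t 17.62 shift [-0.0001, 0.0002, -0.0029] turn [0.0001, -0.0449, -0.0002]
-5 t 17.62 shift [0.0005, 0.0002, -0.0071] turn [0.0001, -0.0972, -0.0002]
-2 t 17.62 shift [0.0014, 0.0002, -0.0113] turn [0.0001, -0.1496, -0.0002]
0 t 17.62 shift [0.0022, 0.0002, -0.0141] turn [0.0001, -0.1845, -0.0002]
3 t 17.62 shift [0.0037, 0.0002, -0.0183] turn [0.0001, -0.2369, -0.0003]
6 t 17.62 shift [0.0056, 0.0002, -0.0223] turn [0.0001, -0.2892, -0.0003]
9 t 17.62 shift [0.0077, 0.0002, -0.0262] turn [0.0001, -0.3416, -0.0003]
12 t 17.62 shift [0.0102, 0.0002, -0.03] turn [0.0, -0.3939, -0.0003]
```

```bash
python3 -m inch '[[0,0,-0.0012,0,-0.015,0,1],[0,0,-0.0026,0,-0.032,0,1],[0.0001,0,-0.004,0,-0.05,0,1],[0.0002,0,-0.0052,0,-0.067,0,1],[0.0004,0,-0.0065,0,-0.084,0,1],[0.0006,0,-0.0078,0,-0.1,0,1],[0.0009,0,-0.009,0,-0.117,0,1],[0.0011,0,-0.0102,0,-0.134,0,1],[0.0014,0,-0.0116,0,-0.15,0,1],[0.0018,0,-0.0128,0,-0.167,0,1],[0.0022,0,-0.0141,0,-0.184,0,1],[0.0022,0,-0.0141,0,-0.184,0,1]]' && python3 - <<'E'
from h import *
im,d,c=shot('scene','scene8.png'); P=cloud(d,c); print('ear z',np.median(P[(abs(P[...,0]-.615)<.01)&(abs(P[...,1]-.11)<.015)][:,2]))
for al in (0,4,8,12):
  p,r=barpose(al,tcp=10.4); p[0]+=.004; print(al,end=' '); rel(p,r)
E
```

```text
time: 18.62
ee_pos: [0.5361, -0.0266, 0.0369]
tcp_rot: [180.0, 0.2, -2.8]
wrist_force: [3.9, -0.6, 2.1]
opening: 0.0278
ear z 0.05219219200626857
0 t 18.67 shift [0.0001, 0.0002, -0.0016] turn [-0.0, 0.0018, -0.0003]
4 t 18.67 shift [0.0011, 0.0002, -0.0074] turn [-0.0, -0.068, -0.0003]
8 t 18.67 shift [0.0027, 0.0002, -0.0131] turn [-0.0, -0.1378, -0.0003]
12 t 18.67 shift [0.005, 0.0002, -0.0187] turn [-0.0, -0.2076, -0.0003]
```

```bash
python3 -m inch '[[0.0003,0,-0.0025,0,-0.02,0,1],[0.0007,0,-0.005,0,-0.045,0,1],[0.0011,0,-0.0074,0,-0.068,0,1],[0.0017,0,-0.0095,0,-0.09,0,1],[0.0022,0,-0.0115,0,-0.115,0,1],[0.0027,0,-0.0131,0,-0.138,0,1],[0.0038,0,-0.016,0,-0.17,0,1],[0.005,0,-0.0187,0,-0.208,0,1],[0.005,0,-0.0187,0,-0.208,0,1]]' && python3 - <<'E'
from h import *
im,d,c=shot('scene','scene9.png'); P=cloud(d,c); print('ear z',np.median(P[(abs(P[...,0]-.615)<.01)&(abs(P[...,1]-.11)<.015)][:,2]))
print(telemetry.get_obs()['wrist_force'])
for k in (dict(lift=2),dict(lift=2,back=120)):
  p,r=barpose(14,tcp=10.4,**k); p[0]+=.004; rel(p,r)
E
```

```text
time: 19.42
ee_pos: [0.5397, -0.0268, 0.0546]
tcp_rot: [-180.0, 12.3, -2.8]
wrist_force: [-4.1, -0.0, 3.7]
opening: 0.0278
ear z 0.052288824044462834
[-2.74007813  0.65971977  3.06359897]
t 19.47 shift [0.002, 0.0003, -0.0062] turn [-0.0002, -0.0316, -0.0001]
t 19.47 shift [-0.118, 0.0003, -0.01] turn [-0.0002, -0.0316, -0.0001]
```

```bash
python3 -m inch '[[0,0,-0.0025,0,-0.01,0,1],[0.001,0,-0.0055,0,-0.025,0,1],[-0.002,0,-0.006,0,-0.03,0,1],[-0.01,0,-0.006,0,-0.03,0,1],[-0.022,0,-0.007,0,-0.03,0,1],[-0.036,0,-0.007,0,-0.03,0,1],[-0.05,0,-0.008,0,-0.03,0,1],[-0.065,0,-0.009,0,-0.03,0,1],[-0.08,0,-0.009,0,-0.03,0,1],[-0.095,0,-0.01,0,-0.03,0,1],[-0.11,0,-0.01,0,-0.03,0,1],[-0.118,0,-0.01,0,-0.03,0,1]]' && python3 - <<'E'
from h import *
o=telemetry.get_obs();print(o['wrist_force'],o['torque'])
rel([.42,-.06,.0114+.01],[180,0,-2.8]); rel([.42,-.06,.0104],[180,0,-2.8])
E
```

```text
time: 20.47
ee_pos: [0.4248, -0.0211, 0.0895]
tcp_rot: [-180.0, 13.8, -2.8]
wrist_force: [0.5, -0.4, -9.2]
opening: 0.0275
[ 0.54288895 -0.43424651 -9.19928152] [-0.02699514 -0.81065004  0.03531217]
t 20.47 shift [0.0134, 0.0391, 0.0668] turn [-0.0002, 0.2407, -0.0007]
t 20.47 shift [0.0161, 0.0391, 0.0775] turn [-0.0002, 0.2407, -0.0007]
```

```bash
python3 -m inch '[[0.001,0.006,0.008,0,0.04,0,1],[0.003,0.014,0.018,0,0.08,0,1],[0.006,0.022,0.03,0,0.13,0,1],[0.009,0.031,0.043,0,0.18,0,1],[0.012,0.039,0.055,0,0.22,0,1],[0.0134,0.039,0.0635,0,0.24,0,1],[0.0145,0.039,0.068,0,0.24,0,1],[0.0155,0.039,0.072,0,0.24,0,1],[0.0155,0.039,0.0745,0,0.24,0,1],[0.0155,0.039,0.0745,0,0.24,0,1]]' && python3 - <<'E'
from h import *
o=telemetry.get_obs();print(o['ee_pos'],o['tcp_rot'],o['wrist_force'],o['torque'])
E
```

```text
time: 21.3
ee_pos: [0.4226, -0.0598, 0.0132]
tcp_rot: [-180.0, 0.1, -2.8]
wrist_force: [-1.0, 0.2, -8.7]
opening: 0.0279
[ 0.42258565 -0.05981057  0.01322338] [-1.79989948e+02  5.35263605e-02 -2.82250432e+00] [-0.99896405  0.15176539 -8.70841461] [ 0.01418274 -0.04772364 -0.01416824]
```

```bash
python3 -m inch '[[0,0,0.001,0,0,0,1],[0,0,0.002,0,0,0,1],[0,0,0.003,0,0,0,1],[0,0,0.0035,0,0,0,1],[0,0,0.0035,0,0,0,1]]' && python3 -m inch '[[0,0,0,0,0,0,0.9],[0,0,0,0,0,0,0.5],[0,0,0,0,0,0,0.1],[0,0,0,0,0,0,0],[0,0,0,0,0,0,0],[0,0,-0.005,0,0,0,0],[0,0,-0.02,0,0,0,0],[0,0,-0.045,0,0,0,0],[0,0,-0.08,0,0,0,0],[0,0,-0.12,0,0,0,0],[0,0,-0.15,0,0,0,0],[0,0,-0.15,0,0,0,0]]' && python3 - <<'E'
from h import *
rel([.25,-.3,.25],[180,0,20])
E
```

```text
time: 21.72
ee_pos: [0.4232, -0.06, 0.0107]
tcp_rot: [-180.0, -0.1, -2.8]
wrist_force: [-2.8, 1.2, -0.9]
opening: 0.0275
time: 22.72
ee_pos: [0.425, -0.0604, 0.1669]
tcp_rot: [180.0, -0.5, -2.8]
wrist_force: [0.1, 0.6, -0.7]
opening: 0.0855
t 22.72 shift [-0.1621, 0.2481, -0.0844] turn [0.0027, -0.0091, -0.3987]
```

Now I'll move the arm aside and check everything.

```bash
python3 -m inch '[[-0.02,0.03,-0.01,0,0,-0.05,0],[-0.04,0.06,-0.02,0,0,-0.1,0],[-0.06,0.09,-0.03,0,0,-0.15,0],[-0.08,0.12,-0.04,0,0,-0.2,0],[-0.1,0.15,-0.05,0,0,-0.25,0],[-0.12,0.18,-0.06,0,0,-0.3,0],[-0.14,0.21,-0.07,0,0,-0.35,0],[-0.155,0.235,-0.08,0,0,-0.38,0],[-0.162,0.248,-0.084,0,0,-0.4,0],[-0.162,0.248,-0.084,0,0,-0.4,0],[-0.162,0.248,-0.084,0,0,-0.4,0]]' && python3 - <<'E'
from h import *
a,d,c=shot('top','topF.png'); P=cloud(d,c); b,db,cb=shot('scene','sceneF.png')
y=np.radians(YP); X=np.array([np.cos(y),np.sin(y)]); Y=np.array([-X[1],X[0]]); foot=np.array([.6272,.1092])
z=np.load('top0.npz')['P']
print('ear z',np.median(P[162:170,274:285,2]),'before',np.median(z[162:170,274:285,2]))
for n,s in dict(spool=np.s_[95:180,410:500],bottle=np.s_[120:165,150:195]).items():
    f=lambda Q:Q[s][(Q[s][...,2]>.045)&(Q[s][...,2]<.3)].mean(0).round(4); print(n,f(z),f(P))
m=(P[...,2]>.02)&(P[...,2]<.035)&(P[...,0]>.33)&(P[...,0]<.5)&(abs(P[...,1]+.06)<.05); Q=P[m]; print('bar handle z vs x slope',np.degrees(np.arctan(np.polyfit(Q[:,0],Q[:,2],1)[0])),np.median(Q,0),Q[:,0].min(),Q[:,0].max())
for p in ((-.048,-.03),(-.048,.03),(.032,.03)): q=foot+p[0]*X+p[1]*Y; print('expected shim corner px in crop',(proj(c,[*q,.007])-[250,140])*6)
A=cv2.convertScaleAbs(cv2.resize(a[140:240,250:350,::-1],(600,600),interpolation=2),alpha=1.7)
cv2.imwrite('pics/cF.png',A)
cv2.imwrite('pics/cG.png',cv2.convertScaleAbs(cv2.resize(b[60:330,150:450,::-1],(660,594),interpolation=2),alpha=1.7))
E
```

```text
time: 23.63
ee_pos: [0.2482, -0.3002, 0.2442]
tcp_rot: [180.0, -0.0, 19.9]
wrist_force: [0.2, -0.5, -0.2]
opening: 0.0852
ear z 0.05211505874184641 before 0.043894321042308726
spool [ 0.6895 -0.3388  0.0558] [ 0.6893 -0.3388  0.0558]
bottle [0.6515 0.3556 0.1167] [0.6514 0.3557 0.1167]
bar handle z vs x slope -0.0806944076169579 [ 0.39972065 -0.0592849   0.02806802] 0.34514387300480925 0.4597597995094639
expected shim corner px in crop [242.03318215 253.89346391]
expected shim corner px in crop [104.93643445 246.95623073]
expected shim corner px in crop [117.54354894  68.4186859 ]
```

View pics/cF.png

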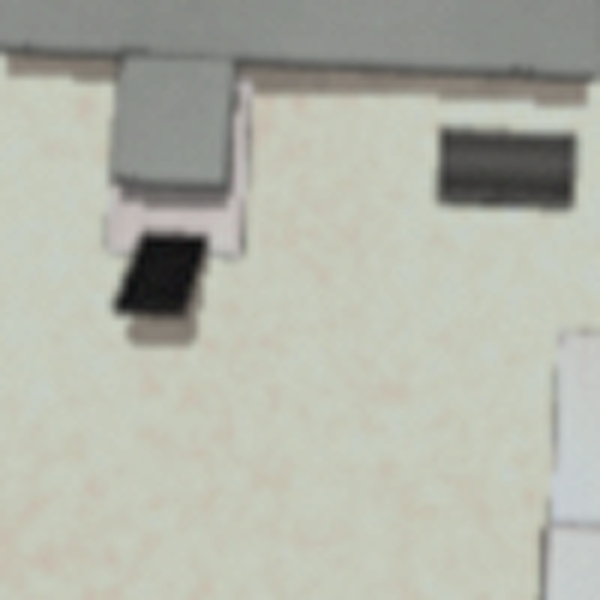

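View pics/cG.png

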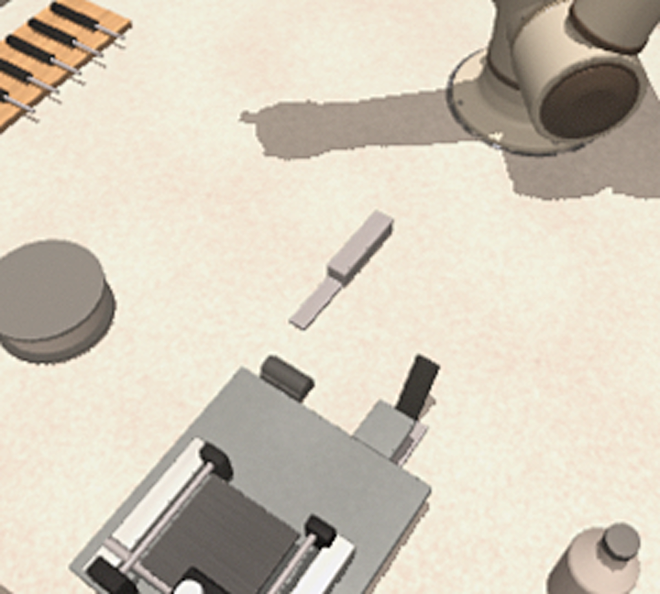

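The top crop shows the shim's rear corners at (243,255) and (104,250), within about 3 crop px (1–2 mm) of the expected (242,254) and (105,247). The scene crop shows the bar flat and clear of the fulcrum and printer, with the spool and bottle unmoved.

```bash
python3 -c "
from workcell import order; print(order.job_done())"
```

```text
the job is handed in; nothing more can be done
None
```

The job is done and handed in, at about 24 s on the robot's clock. I pried the printer up with the bar, slid the shim under the front foot and let the printer down onto it. I then drew the bar out and laid it flat.

Last checks:
- **Lift:** with the bar pressed down and released, the ear above the foot stood 12 mm higher than at the start and held there on its own.
- **Printer on the shim:** the ear now stands 8.2 mm higher than at the start. Measured from the scene camera, its height did not change from when the handle came level to when I began drawing the bar out. The 7 mm shim should raise the ear by about 7.6 mm, so the foot is bearing on it.
- **Shim position:** its rear corners are within about 1–2 mm of where they should be, and it looks square to the printer. The foot itself is hidden, so I worked out its position from the ear and the plate's front edge.
- **Bar:** it lies flat (slope 0.1°), with its toe about 5 cm clear of the fulcrum block.
- **Spool and bottle:** both are within 0.2 mm of where they started.
- **Forces:** the highest wrist force I read was about 29 N, while pressing the bar down.

One disagreement: before insertion, the scene camera put the ear about 7 mm further back than the top camera did. I took this as bias in that oblique view. The gap between shim and ear agreed to within about 3 mm, and the final top view confirmed the shim's position.

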